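# Feel out the hidden catch and open the tea cupboard

### The job

Open the little cypress cupboard so that the two celadon bowls can be reached. Rest a fingertip lightly on one end of the front edge of its top, run it along the edge until it drops into the hidden thumb notch, and press the tongue inside the notch so that the door springs ajar; then push the door from behind with the outside of the finger until it stands about square to the cupboard front, and leave it there. Do not bear down hard on the soft wood, grip nothing, not even the door, and leave the bowls and the other tea things where they are.

Things in the scene. Friction and masses are not known exactly. Their poses are not given: they have to be found in the camera images.
- cupboard: Fixed cupboard of pale cypress, 232 deep (x) x 400 wide (y) x 220 high; origin at the centre of its underside, on the work surface; front towards its own -x (the robot). Its flat top, at z 220, is 20 thick and overhangs the door. The door fills y -125 to 125 of the front. The soft wood dents under more than 40 N.
- edge_mid (a point): Middle of the front edge of the top, on its upper face (cupboard frame x -98, y 0, z 220; same axes). The edge is a band 36 wide (x), 400 long (y), flush with the top to 0.3. The thumb notch is cut through the band: 42 long (y), open in front, closed behind by the top. Its centre, not given, is anywhere from y -45 to 45; the ends beyond y +-100 are always whole wood.
- catch (a joint): Wooden tongue 34 x 40 (a little darker) that forms the bottom of the notch, 7 below the upper face: a spring catch pressed straight down. 0 at rest, 0.006 m fully down; about 1.6 N starts it, 5.5 N bottoms it. Its bolt lets the door go when pressed about 0.004 m; it rises again when let go.
- door (a joint): Door angle, rad: 0 closed, grows as its free side swings out to the cupboard's -x; stop at 1.65. Bolted shut until the catch is pressed; a short spring plunger by the hinge then throws it ajar to about 0.6 (0.5 to 0.8). From there it swings with a slight drag (under 2 N at its middle) and stays where it is left.
- door_hinge (a point): Point on the vertical hinge axis, at the height of the door's top: left end of the door as the robot sees it (cupboard frame x -110, y 125, z 198; same axes). Door 250 wide from here, 176 high, its inner face 18 behind the axis when closed. A brass strip along the top of the inner face, 45 to 205 from the hinge and 4 to 20 below the door's top, stands 14 proud: a finger behind the door bears on it.
- door_corner (a point): Free upper corner of the door, on its inner face, 250 from the hinge axis, at the height of the door's top (22 below the cupboard's top). It moves with the door; axes parallel to the cupboard's when closed.
- bowl_left: Loose celadon tea bowl, 112 across, 68 high, standing inside the cupboard on its floor (18 above the work surface); origin at the centre of its underside.
- bowl_right: The second, equal celadon bowl, beside the first inside the cupboard; origin at the centre of its underside.
- whisk: Loose: bamboo whisk standing on a white porcelain shaper, 62 across, 158 high; origin at the centre of its underside.
- caddy: Loose steel tea caddy, 69 across, 88 high; origin at the centre of its underside.
- tea_jar: Loose dark red lacquer tea jar, 68 across, 68 high; origin at the centre of its underside.
- lid_rest: Loose bamboo lid rest, a short tube 52 across, 55 high; origin at the centre of its underside.
- scoop: Loose wooden scoop, 180 long, 14 wide, 12 high, lying flat; origin at the middle of its length on its underside, x along it towards the bowl of the scoop.
Things that resemble listed ones, but are neither listed nor needed, are in the scene too. Several things look just like the tea_jar: the one meant starts farthest to the robot's left.

How it is judged (in metres and radians):
On the way, in this order (a step that is already met when the one before it is completed fails the run):
1. a fingertip rests on an end of the front edge, beyond 100 mm from its middle ((contact force between the fingers and cupboard_c0 above 0.3 N or contact force between the fingers and cupboard_c1 above 0.3 N)), for 0.05 s.
2. the fingertip, run along the edge, is felt on the wood just beside the notch (within 24 mm of it) ((contact force between the fingers and edge_c0 above 0.3 N or contact force between the fingers and edge_c2 above 0.3 N)), for 0.02 s.
3. a fingertip presses the tongue in the notch down (over 3.5 mm) (value of joint catch above 0.0035 m and contact force between the fingers and catch_c0 above 1 N), for 0.05 s.
4. the door stands about square to the front (over 1.25 rad) (value of joint door above 1.25 rad), for 0.2 s.
At the end, for the whole second after the job is handed in: The door is at rest, open by more than 1.25 rad (72 degrees); the catch is back up (under 1.5 mm); the bowls and the other tea things stand upright within 15 mm of where they started (value of joint door above 1.25 rad and velocity of joint door between -0.05 and 0.05 rad/s and value of joint catch below 0.0015 m and distance of each of bowl_left, bowl_right, whisk, caddy, tea_jar, lid_rest, scoop from where it was at the start of the episode below 0.015 m and angle between each of bowl_left, bowl_right, whisk, caddy, tea_jar, lid_rest, scoop's own z axis and vertical below 0.1 rad); the robot touches nothing.
It fails at once if the cupboard or its edge is pressed with more than 40 N (contact force between the fingers and cupboard above 40 N or contact force between the fingers and edge_c0 above 40 N or contact force between the fingers and edge_c1 above 40 N or contact force between the fingers and edge_c2 above 40 N or contact force between the fingers and edge_c3 above 40 N or contact force between the fingers and catch_c0 above 40 N).
It fails at once if the door is pinched between the fingers (over 1 N on its outer and its inner face at once) (contact force between the fingers and door_c3 above 1 N and (contact force between the fingers and door_c0 above 1 N or contact force between the fingers and door_c1 above 1 N or contact force between the fingers and door_c2 above 1 N)).
It fails at once if a bowl or another tea thing is shifted by more than 25 mm or lifted (distance of any of bowl_left, bowl_right, whisk, caddy, tea_jar, lid_rest, scoop from where it was at the start of the episode above 0.025 m or height (world z) of any of whisk, caddy, tea_jar, lid_rest, scoop above 0.012 m or height (world z) of any of bowl_left, bowl_right above 0.03 m).
It also fails if it takes over 67 s, if anything falls off the work surface, if the arm or the gripper's body presses on something with over 40 N, if the wrist force passes 120 N, or if a joint passes its speed limit or range.

### The arm

A 6-joint arm with a two-finger parallel gripper is mounted at the origin on the work surface. World frame = base frame: x ahead of the robot, y to its left, z up, the work surface at z = 0. Lengths are in mm, angles in rad, forces in N, time in s.
With the tool pointing down it reaches from about 350 to 975 mm from the base axis. Payload 7.1 kg.
Tool frame: the origin (TCP) lies on the front face of the gripper's body, between the roots of the fingers; the fingertips stand 80 mm ahead of it and the grasp point (between the pads) lies 61 mm ahead of it (env.tips_ahead is the distance from the TCP to the fingertips, in mm); z points along the fingers, y is the direction in which the jaws open and shut (so a half turn about z gives the same grasp; the last joint's range is limited). The gripper opens to 88 mm and grips with 3 to 60 N. Pads are 20 mm wide; open, the fingers measure 115 mm over their backs; the gripper's body (75 mm by 178 mm) begins 61 mm behind the grasp point.
Start: joints at [1.228, 0.423, 1.63, -0, 1.089, -0.019], TCP at [198.825, 592.515, 302.675] pointing down, gripper open.
Joint ranges: [-3, 3], [-0.9, 2.11], [0.09, 2.58], [-1.31, 4.45], [0.11, 2.69], [-2.54, 2.54]. Speed limits (rad/s): [2.39, 2.39, 3.01, 3.14, 3.14, 3.14].

### API

Orientations are given as a unit quaternion [x, y, z, w].
In Python, from station import env, set_gripper, viewer, workorder gives the robot as it stands. Calls block until the motion is done:
- env.reach(position, orientation): joint-space move of the TCP to a pose.
- env.move_l(position, rot=None, rate=150, f_stop=None): straight line of the TCP; rot=None keeps the orientation; rate is the mean speed in mm/s. With f_stop (N) it stops when the force on the tool has changed by that much, and returns True; else False.
- env.move_joints(angles): joint-space move.
- set_gripper(opening): finger opening in mm; the grip force is fixed at half the most; returns when the fingers have stopped.
- env.hold(seconds).
- env.ik(position, orientation): joint angles nearest the present ones, or None.
- env.read_state(): the state.
- viewer.camera(name): name is "side" or "top" or "wrist"; returns the picture (420x560x3 uint8, blue, green, red); there is no depth.
- viewer.camera_params(name): a dict with "fx", "fy", "cx", "cy" (pixels), "dist" ([k1, k2, p1, p2, k3] as OpenCV has them; the pictures are not rectified), "pose" (4x4, takes a point from camera to world coordinates); the wrist camera has in their place "tool_from_camera" (4x4, takes a point from camera to tool coordinates, whose origin is the TCP and whose axes are the flange's). Camera axes: x right, y up, looking along -z (the intrinsics and any distortion apply to the point x, -y, -z); pixel columns grow to the right and rows downward; lengths in mm; the calibration is good to about 2 mm. A picture is of the moment at which its call begins: read the wrist's pose just before it. camera_params takes no time and is no camera call.
A pose or a line that the arm cannot do raises env.IKError and nothing moves.
- workorder.sign_off(): hands the job in, once; it reports no verdict.
The state is a dict: "time_s": time; "qpos": joint angles; "dq": joint speeds; "tau": joint torques, N m; "tool_pos": TCP position; "orientation": TCP orientation; "force": force on the tool from outside, world axes, zero at the start; "wrist_torque": the same for the moment, N m; "width": finger opening in mm.
Only numpy, scipy, OpenCV 4.12 (cv2) and the standard library are available. Lean on these libraries where they do the work, as an engineer would, in place of code of your own. Each camera call takes 0.05 s, during which the arm holds its last target. There are 200 camera calls.

## Working session

There is one attempt and no reset: what is moved stays moved. The work goes in short steps, each a Python script; the robot and the scene stay as the last script left them, time stands still between calls to the robot, and variables do not carry over. Pictures are saved under pics/ and viewed, about 8 in all and at most 12, crops included, and the job is handed in when it is done.

```bash
ls; mkdir -p pics; python3 - <<'E'
from station import env,viewer
import cv2,numpy as np
for n in("top","side"):
    cv2.imwrite(f"pics/{n}0.png",viewer.camera(n)); p=viewer.camera_params(n); print(n,{k:np.round(v,3).tolist() for k,v in p.items()})
print(viewer.camera_params("wrist"))
s=env.read_state();print(s)
E
```

```text
pics
top {'fx': 510.615, 'fy': 510.615, 'cx': 278.8, 'cy': 201.004, 'dist': [-0.038, 0.0, 0.0, 0.0, 0.0], 'pose': [[-0.02, 0.985, -0.169, 401.205], [-1.0, -0.02, 0.001, -139.956], [-0.003, 0.169, 0.986, 1237.921], [0.0, 0.0, 0.0, 1.0]]}
side {'fx': 388.529, 'fy': 388.529, 'cx': 278.338, 'cy': 202.345, 'dist': [0.001, 0.0, 0.0, 0.0, 0.0], 'pose': [[0.999, 0.03, -0.02, 550.248], [-0.034, 0.951, -0.308, -400.72], [0.01, 0.309, 0.951, 904.561], [0.0, 0.0, 0.0, 1.0]]}
{'fx': 336.75971983425694, 'fy': 336.75971983425694, 'cx': 276.8606955098793, 'cy': 210.22510411012703, 'dist': array([-0.03836584,  0.        ,  0.        ,  0.        ,  0.        ]), 'tool_from_camera': array([[-3.71649491e-04,  9.59165141e-01,  2.82846414e-01,
         7.72982623e+01],
       [ 9.99999494e-01,  9.20122192e-05,  1.00193736e-03,
         7.82667815e-01],
       [ 9.34998063e-04,  2.82846644e-01, -9.59164690e-01,
        -8.32784355e+01],
       [ 0.00000000e+00,  0.00000000e+00,  0.00000000e+00,
         1.00000000e+00]])}
{'time_s': 0.1, 'qpos': array([ 1.22800988e+00,  4.23760906e-01,  1.63059602e+00,  3.78989534e-05,
        1.08859798e+00, -1.89892664e-02]), 'dq': array([-0.0010676 , -0.00122653, -0.00354591,  0.00056503,  0.00015858,
       -0.00075495]), 'tau': array([ 6.08295122e-04, -5.45615458e+01, -2.74326789e+01,  6.45776954e-02,
        1.88810856e-02, -3.13334579e-05]), 'tool_pos': array([198.68765119, 592.17056298, 301.98844885]), 'orientation': array([ 1.61200905e-01,  9.86921377e-01, -6.66994709e-04, -1.39045805e-04]), 'force': array([-0.46799814, -0.43786937,  0.80735292]), 'wrist_torque': array([-0.00106185, -0.04224848,  0.02171578]), 'width': 87.98553389643659}
```

View pics/top0.png

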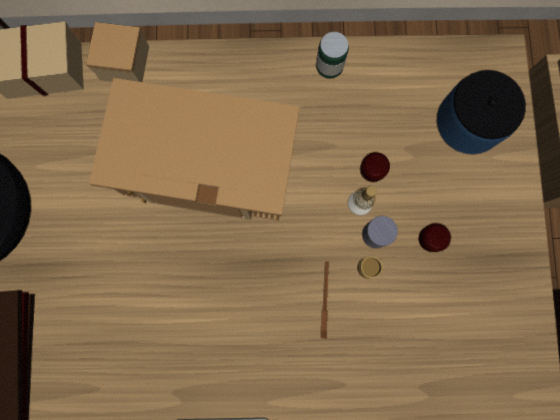

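View pics/side0.png

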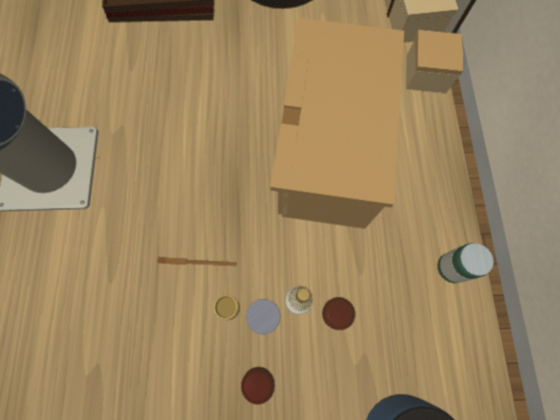

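The top view shows the cupboard's top with corners at about (113,80), (299,105), (281,212) and (92,185), and the dark notch at (207,194). The red jars are at (375,166) and (435,237). The first is farther left, so it is the tea_jar, and I only need to avoid it. The side view shows the notch at (291,115) and the top spanning roughly (275,188), (298,20), (403,28) and (393,203).

```bash
cat > h.py <<'E'
import cv2,numpy as np
from station import env,viewer,set_gripper,workorder
def cast(name,px,z):
    p=viewer.camera_params(name);K=np.array([[p['fx'],0,p['cx']],[0,p['fy'],p['cy']],[0,0,1]])
    u=cv2.undistortPoints(np.float64(px).reshape(-1,1,2),K,p['dist']).reshape(-1,2)
    T=np.array(p['pose']);d=np.c_[u[:,0],-u[:,1],-np.ones(len(u))]@T[:3,:3].T;o=T[:3,3]
    return o+d*((z-o[2])/d[:,2])[:,None]
E
python3 - <<'E'
from h import *
for n,seed,nt in(("top",(200,130),(207,194)),("side",(350,110),(291,115))):
    im=cv2.imread(f"pics/{n}0.png");hsv=cv2.cvtColor(im,cv2.COLOR_BGR2HSV)
    print(n,hsv[seed[1],seed[0]],hsv[nt[1],nt[0]],hsv[300,200])
    ref=im[seed[1],seed[0]].astype(int)
    m=(np.abs(im.astype(int)-ref).max(2)<22).astype(np.uint8)*255
    m=cv2.morphologyEx(m,cv2.MORPH_OPEN,np.ones((5,5)))
    m=cv2.morphologyEx(m,cv2.MORPH_CLOSE,np.ones((5,5)))
    _,lab=cv2.connectedComponents(m);c=(lab==lab[seed[1],seed[0]]).astype(np.uint8)
    cn=max(cv2.findContours(c,0,2)[0],key=cv2.contourArea);h=cv2.convexHull(cn)
    q=cv2.approxPolyDP(h,6,True).reshape(-1,2);w=cast(n,q,220)
    print(q.tolist(),np.round(w).tolist(),[round(np.linalg.norm(w[i]-w[i-1])) for i in range(len(w))])
    nref=im[nt[1],nt[0]].astype(int);m=(np.abs(im.astype(int)-nref).max(2)<14).astype(np.uint8)
    _,lab=cv2.connectedComponents(m);ys,xs=np.where(lab==lab[nt[1],nt[0]])
    print("notch",xs.mean(),ys.mean(),len(xs),xs.min(),xs.max(),ys.min(),ys.max(),cast(n,[(xs.mean(),ys.mean())],213))
    b=cv2.resize(im[60:230,80:320] if n=="top" else im[10:240,260:420],None,fx=3,fy=2.6 if 0 else 3)[:600]
    cv2.imwrite(f"pics/{n}c.png",b)
E
```

```text
top [ 16 122 163] [ 15 146 112] [ 17 104 157]
[[536, 150], [541, 204], [336, 255], [54, 253], [9, 145], [0, 96], [147, 63], [374, 41], [465, 71]] [[672.0, -677.0, 220.0], [558.0, -675.0, 220.0], [464.0, -252.0, 220.0], [479.0, 312.0, 220.0], [705.0, 420.0, 220.0], [814.0, 448.0, 220.0], [880.0, 135.0, 220.0], [920.0, -352.0, 220.0], [848.0, -543.0, 220.0]] [221, 114, 433, 565, 251, 112, 320, 488, 204]
notch 205.68827930174564 195.40648379052368 401 179 221 184 207 [[591.10036086   8.32754632 213.        ]]
side [ 18 126 182] [ 17 145 137] [ 19 104 182]
[[383, 0], [448, 95], [490, 312], [468, 419], [26, 419], [56, 73], [86, 0]] [[815.0, 289.0, 220.0], [919.0, 41.0, 220.0], [918.0, -387.0, 220.0], [851.0, -547.0, 220.0], [159.0, -522.0, 220.0], [116.0, 116.0, 220.0], [155.0, 305.0, 220.0]] [660, 269, 427, 174, 692, 639, 194]
notch 290.905303030303 115.5909090909091 264 282 300 106 124 [[596.32128306   6.5163655  213.        ]]
```

View pics/topc.png

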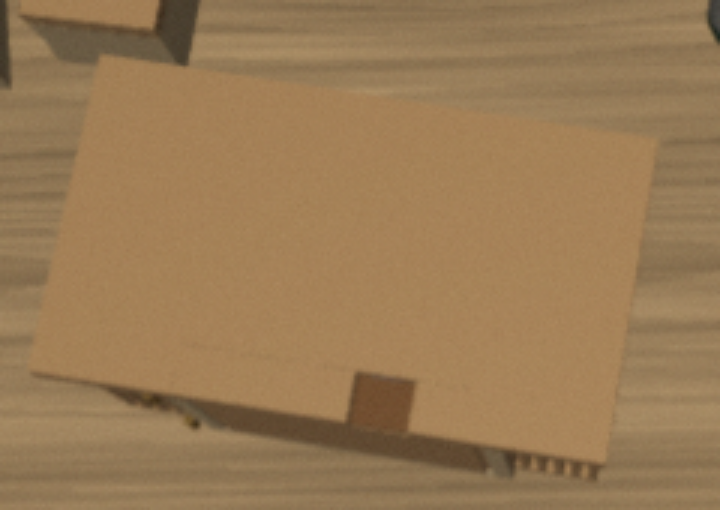

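The enlarged crop (3x, origin 80,60) shows clean corners at (102,55), (658,135), (606,463) and (31,373). The notch is the quadrilateral (356,372), (415,379), (408,433), (347,424).

```bash
python3 - <<'E'
from h import *
c=np.array([(102,55),(658,135),(606,463),(31,373)])/3.+[80,60]
w=cast("top",c,220);print("top",np.round(w,1).tolist(),[round(np.linalg.norm(w[i]-w[i-1])) for i in range(4)])
ws=cast("side",[(298,20),(403,28),(393,203),(274,188)],220);print("side",np.round(ws,1).tolist(),[round(np.linalg.norm(ws[i]-ws[i-1])) for i in range(4)])
# w order: back-left, back-right, front-right, front-left ; axes: x toward back, y toward left
xb=(w[0]+w[1]-w[2]-w[3])[:2];yl=(w[0]+w[3]-w[1]-w[2])[:2]
print("yaw",np.arctan2(xb[1],xb[0]),np.arctan2(yl[1],yl[0])-np.pi/2,"centre",w.mean(0),"side c",ws.mean(0))
n=np.array([(356,372),(415,379),(408,433),(347,424)])/3.+[80,60]
print(cast("top",n,220).round(1).tolist(),cast("top",[n.mean(0)],213))
for nm,px,h in(("lid",(370,268),55),("caddy",(381,231),88),("whiskbase",(361,203),30),("jar",(375,166),68),("scoopA",(326,263),8),("scoopB",(323,336),8)):
    print(nm,cast("top",[px],h)[0].round())
E
```

```text
top [[846.7, 204.1, 220.0], [778.2, -187.7, 220.0], [547.9, -146.7, 220.0], [617.7, 244.2, 220.0]] [233, 398, 234, 397]
side [[621.9, 238.6, 220.0], [849.4, 211.2, 220.0], [777.3, -186.9, 220.0], [557.3, -150.4, 220.0]] [394, 229, 405, 223]
yaw -0.17485586850625146 -0.17481369494994614 centre [697.63275354  28.49535683 220.        ] side c [701.45535988  28.1115344  220.        ]
[[613.7, 21.8, 220.0], [608.0, -18.4, 220.0], [571.0, -13.7, 220.0], [578.0, 27.6, 220.0]] [[593.96119663   5.31482693 213.        ]]
lid [ 443. -348.   55.]
caddy [ 524. -371.   88.]
whiskbase [ 599. -338.   30.]
jar [ 680. -369.   68.]
scoopA [ 459. -251.    8.]
scoopB [ 289. -238.    8.]
```

View pics/sidec.png

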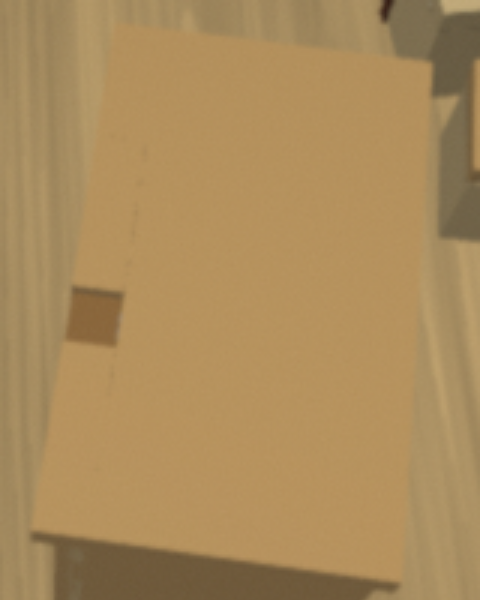

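```bash
cat >> h.py <<'E'
from scipy.spatial.transform import Rotation as Rn
yaw=-0.1748; ex=np.array([np.cos(yaw),np.sin(yaw),0]); ey=np.array([-ex[1],ex[0],0]); C=np.array([699,28.4,0])
Q=Rn.from_matrix(np.c_[-ex,ey,[0,0,-1]]).as_quat()
TA=env.tips_ahead
def W(x,y,ztip): return C+x*ex+y*ey+[0,0,ztip+TA]
def cup():  # tip in cupboard frame
    s=env.read_state();d=np.array(s['tool_pos'])-C;return np.round([d@ex,d@ey,d[2]-TA],2),np.round(s['force'],2),round(s['time_s'],2)
E
python3 - <<'E'
from h import *
set_gripper(0)
p=env.read_state()['tool_pos']; env.move_l([p[0],p[1],390],rate=200)
env.reach(W(-98,-128,280),Q); env.move_l(W(-98,-128,230),rate=80); env.hold(.3); print(TA,cup(),env.read_state()['width'])
print(env.move_l(W(-98,-128,212),rate=10,f_stop=3)); env.hold(.2); print(cup())
E
```

```text
80.0 (array([ -97.84, -128.  ,  230.46]), array([0.36, 0.51, 0.14]), 5.83) 0.5764210546226731
True
(array([ -97.99, -128.01,  220.38]), array([-0.87,  1.26,  5.41]), 7.07)
```

```bash
python3 - <<'E'
from h import *
z=cup()[0][2]-0.2; y=-128.; low=0
while y<-30:
    y+=5 if y<-90 else 2
    env.move_l(W(-98,y,z),rate=40); c,f,t=cup()
    print(y,round(z,2),c,f,t)
    if y>-60 and f[2]<1.2:
        low+=1
        if low==2: break
    elif f[2]<2.5: z-=0.15
    elif f[2]>7: z+=0.15
    if abs(f[:2]).max()>12 or f[2]>20 or z<219: break
E
```

```text
-123.0 220.18 [ -97.86 -122.61  220.38] [0.38 0.56 4.71] 7.34
-118.0 220.18 [ -97.85 -117.84  220.37] [-0.45 -1.07  4.89] 7.62
-113.0 220.18 [ -97.86 -112.95  220.38] [-0.33 -1.93  4.97] 7.89
-108.0 220.18 [ -97.86 -107.99  220.38] [-0.34 -0.99  5.95] 8.17
-103.0 220.18 [ -97.89 -103.01  220.37] [-1.1  -1.96  5.14] 8.44
-98.0 220.18 [-97.91 -97.95 220.29] [-0.38 -1.5   4.47] 8.72
-93.0 220.18 [-98.05 -92.59 220.09] [-0.12 -0.09  4.83] 8.99
-88.0 220.18 [-98.08 -87.53 220.09] [ 0.74 -0.26  3.37] 9.27
-86.0 220.18 [-98.07 -85.82 220.1 ] [ 0.21 -0.14  3.05] 9.52
-84.0 220.18 [-98.07 -83.87 220.07] [-0.4   0.12  3.12] 9.77
-82.0 220.18 [-98.03 -81.8  220.09] [ 0.71 -1.07  2.59] 10.02
-80.0 220.18 [-98.05 -79.74 220.1 ] [ 0.03 -0.71  2.12] 10.27
-78.0 220.03 [-97.95 -77.92 220.1 ] [ 0.51 -1.86  2.5 ] 10.52
-76.0 220.03 [-97.95 -75.86 220.1 ] [-0.82 -2.35  3.38] 10.77
-74.0 220.03 [-97.98 -73.87 220.09] [ 0.06 -1.1   2.79] 11.02
-72.0 220.03 [-97.95 -71.87 220.09] [-1.08 -1.05  4.54] 11.27
-70.0 220.03 [-97.95 -69.85 220.11] [-0.26 -2.07  4.74] 11.52
-68.0 220.03 [-97.99 -67.87 220.06] [-1.19 -3.49  4.75] 11.77
-66.0 220.03 [-97.98 -65.87 220.08] [ 0.35 -2.76  4.4 ] 12.02
-64.0 220.03 [-98.   -63.84 220.04] [-0.36 -2.92  4.37] 12.27
-62.0 220.03 [-98.03 -61.77 219.94] [ 0.04 -2.09  4.39] 12.52
-60.0 220.03 [-98.03 -59.8  219.98] [-1.3  -2.2   3.34] 12.77
-58.0 220.03 [-98.14 -57.51 219.75] [-0.06  0.36  1.25] 13.02
-56.0 219.88 [-98.25 -55.74 219.5 ] [-0.26  0.71 -0.46] 13.27
-54.0 219.88 [-98.05 -53.87 219.8 ] [ 0.26  0.99 -0.4 ] 13.52
```

```bash
python3 - <<'E'
from h import *
env.move_l(W(-99,-41.5,219.8),rate=30,f_stop=6); print(cup())
print(env.move_l(W(-99,-41.5,204),rate=12,f_stop=7)); env.hold(.15); print(cup())
z=cup()[0][2]
while cup()[0][2]>207.6 and cup()[1][2]<15: z-=.5; env.move_l(W(-99,-41.5,z),rate=12); print(round(z,2),cup())
env.hold(.4); print(cup())
env.move_l(W(-99,-41.5,250),rate=50); env.move_l(W(-150,-41.5,300),rate=120)
cv2.imwrite("pics/top1.png",viewer.camera("top"));cv2.imwrite("pics/side1.png",viewer.camera("side"))
a=cv2.imread("pics/top1.png")[60:310,60:320];b=cv2.imread("pics/side1.png")[0:250,170:430]
cv2.imwrite("pics/c1.png",cv2.resize(np.hstack([a,b]),None,fx=1.53,fy=1.53)); print(cup())
E
```

```text
(array([-99.03, -41.31, 219.82]), array([-0.19,  0.66,  0.11]), 14.08)
True
(array([-98.98, -41.53, 207.35]), array([-0.87, -0.35,  4.82]), 15.23)
(array([-99.01, -41.49, 207.33]), array([-0.92,  0.23,  5.28]), 15.63)
(array([-149.81,  -41.56,  299.34]), array([-0.15,  0.06, -0.46]), 17.49)
```

View pics/c1.png

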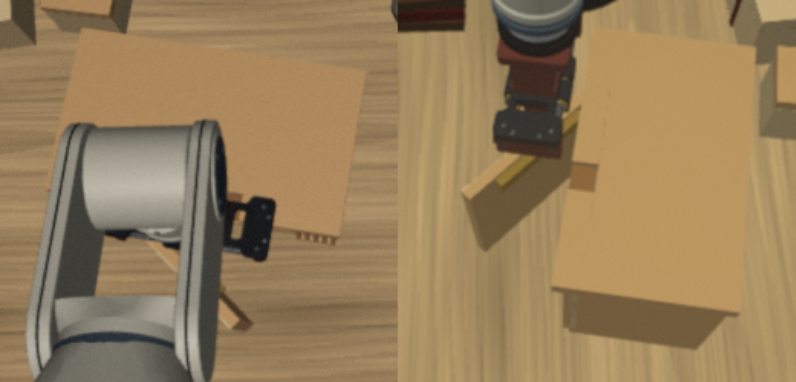

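The combined view shows the door sprung ajar. In the crop its free corner is at about (466,196) and the brass strip's outer end at about (503,187), on the inner side. The notch is clear.

```bash
python3 - <<'E'
from h import *
for nm,px,z in(("corner",(466,196),198),("strip",(503,187),194)):
    w=cast("side",[((px[0]-398)/1.53+170,px[1]/1.53)],z)[0]-C; c=np.array([w@ex,w@ey]);d=c-[-110,125]
    r,off=(250,18) if nm=="corner" else (205,32)
    print(nm,c.round(1),np.hypot(*d).round(1),np.hypot(r,off).round(1),"theta",np.arctan2(-d[0],-d[1])+np.arctan2(off,r))
E
```

```text
corner [-248.1  -81.8] 248.7 250.6 theta 0.6606441377884613
strip [-202.5  -59.2] 206.1 207.5 theta 0.6203067336889228
```

```bash
python3 - <<'E'
from h import *
env.move_l(W(-150,-75,230),rate=120)
print(env.move_l(W(-150,-75,168),rate=50,f_stop=6),cup())
def P(t,gap=0,r=165):
    s,c=np.sin(t),np.cos(t);n=32+10*c+13.5*s+gap
    return W(-110-r*s+n*c,125-r*c-n*s,168)
stop=False
for t in np.linspace(.7,1.52,12):
    stop=env.move_l(P(t),rate=60,f_stop=15); print(round(t,2),*cup())
    if stop: break
if not stop:
    env.hold(.3); env.move_l(P(1.52,40),rate=60); 
    c=cup()[0]; env.move_l(W(c[0],c[1],300),rate=120); env.move_l(W(-150,-150,330),rate=150); env.hold(.5)
    for n in("top","side"): cv2.imwrite(f"pics/{n}2.png",viewer.camera(n))
    cv2.imwrite("pics/c2.png",np.hstack([cv2.imread("pics/top2.png")[60:360,60:460],cv2.imread("pics/side2.png")[0:300,130:530]])); print(cup())
E
```

```text
False (array([-149.81,  -74.99,  168.35]), array([-0.15, -0.34, -0.82]), 19.68)
0.7 [-179.16  -32.4   168.04] [-0.44  0.21 -0.11] 20.7
0.77 [-191.14  -26.82  167.99] [-0.19  0.2  -0.17] 21.06
0.85 [-202.08  -20.39  168.01] [-0.59 -1.26  0.2 ] 21.42
0.92 [-212.58  -13.19  168.01] [-0.55  0.37  0.25] 21.78
1.0 [-222.6    -5.15  167.98] [-0.67  0.24 -0.34] 22.15
1.07 [-232.03    3.74  168.  ] [-0.4  -0.55 -0.55] 22.52
1.15 [-240.8    13.34  168.  ] [1.03 0.38 0.2 ] 22.88
1.22 [-248.9    23.69  167.98] [0.58 0.5  0.06] 23.25
1.3 [-256.14   34.68  168.01] [ 0.49 -0.1  -0.01] 23.62
1.37 [-262.57   46.29  167.98] [-0.87 -0.44 -0.43] 23.99
1.45 [-268.07   58.44  167.98] [0.44 0.65 1.17] 24.37
1.52 [-272.61   71.04  167.99] [ 0.09 -0.29  0.37] 24.74
(array([-149.98, -150.  ,  330.01]), array([-0.17, -0.11,  0.42]), 29.32)
```

View pics/c2.png

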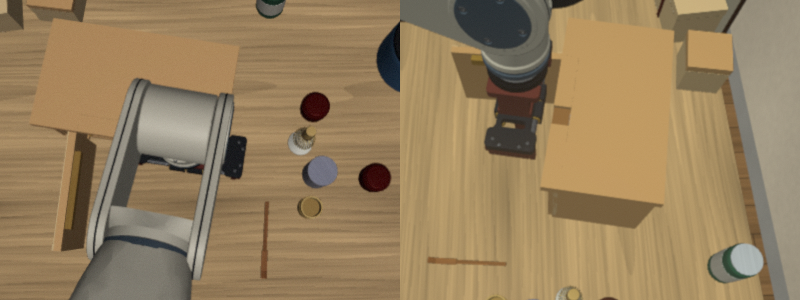

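The door now stands out from the front. In the top crop its free end is at about (54–64, 249) and the brass strip is visible on the inner side. The tea things look unmoved. I'll check the door angle and the object shifts, then sign off.

```bash
python3 - <<'E'
from h import *
w=cast("top",[(64+60,249+60)],198)[0]-C;c=np.array([w@ex,w@ey]);d=c-[-110,125]
th=np.arctan2(-d[0],-d[1])+np.arctan2(18,250);print("corner",c.round(1),np.hypot(*d),"theta",th)
a,b=cv2.imread("pics/top0.png"),cv2.imread("pics/top2.png")
df=cv2.absdiff(a,b).max(2);print("tea area changed px",(df[140:345,315:460]>35).sum())
a,b=cv2.imread("pics/side0.png"),cv2.imread("pics/side2.png");print((cv2.absdiff(a,b).max(2)[250:410,150:360]>35).sum(),"notch",a[115,291],b[115,291],cup())
if th>1.33: workorder.sign_off(); print("signed")
E
```

```text
corner [-353.6   85.4] 246.83356792252889 theta 1.4814589844191115
tea area changed px 0
0 notch [ 59 102 137] [ 62 107 144] (array([-149.98, -150.  ,  330.01]), array([-0.17, -0.11,  0.42]), 29.32)
the job is handed in; nothing more can be done
signed
```

The cupboard is open: the door stands at about 1.48 rad (85°), and I handed the job in at about 29 s of the 67 s allowed.

- **Edge and notch:** with the fingers closed, I rested the tip on the right end of the front edge at about 5 N. I then ran it along until the force fell away at the notch, whose centre is about 41 mm right of the middle.
- **Catch:** I pressed the tongue to about 5.7 mm, taking the drop from its rest height. The force read about 5 N when held; I did not read its peak. The door sprang ajar to about 0.64 rad.
- **Door:** I pushed it from behind with the outside of the finger, backed the finger off and lifted it clear.

**Last checks:**
- The door's free corner measured 247 mm from the hinge, against 251 mm expected, which fits the calibration error.
- Neither camera showed any change in the area of the tea things.
- The tool force read about zero, with the arm clear of everything.

**Not directly checked:** I did not look at the bowls inside; the finger stayed in front of the cupboard the whole time. I judged the catch to be back up only from the tongue looking much the same in the side view as at the start.

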